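# Clamp a lime in the sample press

## Task

Push the yellow end of the steel sample tray so that the tray, with the lime in it, slides fully home against the stop of the blue press; then push the red-knobbed lever over past its dead point until it snaps into lock and the rubber pad clamps the lime. Only push with the fingertips: do not pinch, lift or carry anything, keep the lime in its pocket, and leave the things around the press where they stand.

Things in the scene. Friction and masses are not known exactly. Their poses are not given: they have to be found in the camera images.
- press: Blue and aluminium sample press, fixed to the table at a new place and yaw each time. Origin: on the table, below the pad's axis; z up; +x is the way both tray and lever are pushed. Base plate x -235 to 140 mm, y +-60, 20 mm high. Two rails on it, inner faces at y +-42.5, tops 30 mm high, guide the tray.
- press_stop (a point): Centre of the tray's stop on the press, 50 mm above the table: the face, at press x = 75 mm, of the blue column (x 75 to 130, y +-45, 145 mm high). A blue head on the column (x -25 to 130, y +-28, 140 to 164 mm high) overhangs the channel.
- tray_pocket (a point): Point on the loose steel tray (about 0.5 kg, 80 mm wide, plate 8 mm thick): centre of the lime's pocket on the plate's upper face, 28 mm above the table. The tray reaches 110 mm behind this point and 75 mm ahead of it. Home = this point lies at press x = 0 and the front plate touches the stop; at the start it is 65 to 105 mm short.
- tray_push (a point): Centre of the outer (rear) face of the tray's upright yellow end plate, 110 mm behind the pocket, 49 mm above the table; the plate is 76 mm wide, 8 mm thick, its top 70 mm above the table. Push here towards the press's +x; the tray slides with dry friction, 2 to 10 N.
- lime: Loose green lime, 52 mm across, 56 mm high, about 80 g, standing on its flat end in the tray's round white pocket ring (16 mm high). Origin at its underside, 28 mm above the table; its top is 84 mm above the table.
- lever (a joint): Angle of the over-centre lever, rad. 0 = open (start), leaning 0.4 from upright towards the press's -x; it swings about the press's y axis towards +x. Dead point about 0.65: a spring drives it away from there, back to 0 or on to 1.1 (locked on its stop, leaning 0.7 towards +x). A level push at the knob takes 5 to 10 N at first and falls towards the dead point. Turning it lowers the pad.
- lever_pivot (a point): Pivot of the lever on top of the press's head, at press x = 100 mm, y = 0, 175 mm above the table, between two steel cheeks that reach 190 mm high (x 83 to 117, y +-22); the over-centre spring stands beside it on the press's +y side (y 30 to 42, up to 215 mm high).
- lever_knob (a point): Centre of the lever's red ball knob (28 mm across) on a steel rod (12 mm thick), 100 mm from the pivot. In the press's frame it is at x = 61, 267 mm high when open, 275 mm high when upright, at x = 164, 251 mm high when locked. Push it from its -x side towards the press's +x.
- pad: Black rubber pad, 32 mm across, under the press's head, on a small spring. Its underside is 98 mm above this origin, which lies at the press's origin while open (pad 14 mm above the lime's top). With a lime clamped it has come down about 14 mm; the spring takes up the rest of the 20 mm stroke.
- dropper: Bystander: small amber dropper bottle, 34 mm across, 85 mm high, standing beside the press on its -y side; origin at its underside.
- refractometer: Bystander: black hand refractometer lying beside the press on its -y side, about 185 mm long, 38 mm high; origin under its middle.
- brush: Bystander: brush, 170 mm long, lying beside the press on its +y side; origin at its underside.
- jar: Bystander: jar with a white lid, 60 mm across, 70 mm high, standing beyond the press's column; origin at its underside.
- cup: Bystander: steel cup, 72 mm across, 80 mm high, to the robot's right; origin at its underside.
- dish: Bystander: white dish, 100 mm across, 27 mm high, with half a lime, to the robot's left; origin at its underside.
Things that resemble listed ones, but are neither listed nor needed, are in the scene too. Several things have the shape of the lime; the one meant has the colours described above.

How it is judged (in metres and radians):
On the way, in this order (a step that is already met when the one before it is completed fails the run):
1. the tray is pushed fully home against the stop while the lever is still open (x of tray_pocket in the frame of press above -0.006 m and z of tray_pocket in the frame of press below 0.033 m and value of joint lever below 0.4 rad), for 0.2 s.
2. the lever has snapped over into lock (value of joint lever above 1 rad), for 0.2 s.
At the end, for the whole second after the job is handed in: The tray stands fully home (within 6 mm of the stop), the lever rests in lock (above 1.0 rad of 1.1), and the lime, still in its pocket within 8 mm, is clamped by the pad with more than 2 N (x of tray_pocket in the frame of press above -0.006 m and z of tray_pocket in the frame of press below 0.033 m and value of joint lever above 1 rad and z of lime in the frame of tray_pocket below 0.008 m and horizontal distance between lime and tray_pocket below 0.008 m and contact force between pad and lime above 2 N); the robot touches nothing.
It fails at once if the tray is lifted more than 12 mm or tipped (z of tray_pocket in the frame of press above 0.04 m or angle between tray_pocket's own z axis and vertical above 0.15 rad).
It fails at once if the lime is lifted or pushed out of its pocket (height (world z) of lime above 0.042 m or horizontal distance between lime and tray_pocket above 0.012 m).
It fails at once if a bystander is moved more than 25 mm (distance of any of dropper, refractometer, brush, jar, cup, dish from where it was at the start of the episode above 0.025 m).
It also fails if it takes over 48 s, if anything falls off the work surface, if the arm or the gripper's body presses on something with over 40 N, if the wrist force passes 120 N, or if a joint passes its speed limit or range.

## Robot

A 6-joint arm with a two-finger parallel gripper is mounted at the origin on the work surface. World frame = base frame: x ahead of the robot, y to its left, z up, the work surface at z = 0. Lengths are in mm, angles in rad, forces in N, time in s.
With the tool pointing down it reaches from about 350 to 775 mm from the base axis. Payload 7.3 kg.
Tool frame: the origin (TCP) lies at the centre of the arm's flange, where the gripper is bolted on; the fingertips stand 178 mm ahead of it and the grasp point (between the pads) lies 159 mm ahead of it; z points along the fingers, y is the direction in which the jaws open and shut (so a half turn about z gives the same grasp; the last joint's range is limited). The gripper opens to 92 mm and grips with 3 to 60 N. Pads are 19 mm wide; open, the fingers measure 130 mm over their backs; the gripper's body (75 mm by 190 mm) begins 47 mm behind the grasp point.
Start: joints at [1.028, 0.342, 1.524, -0, 1.275, -0.146], TCP at [202.875, 484.22, 404.741] pointing down, gripper open.
Joint ranges: [-2.53, 2.53], [-0.77, 2.02], [0.04, 2.7], [-1, 4.14], [0.28, 2.66], [-3.11, 3.11]. Speed limits (rad/s): [2.57, 2.57, 3.14, 3.14, 3.14, 3.14].

## Interface

Orientations are given as [roll, pitch, yaw] about the fixed x, y, z axes, in that order (R = Rz(yaw) Ry(pitch) Rx(roll)).
In Python, from plant import get_obs, capture, close_job gives the robot as it stands. The module is installed in compiled form; this text tells all that it offers.
- The arm moves only by the shell command python3 -m pendant 'ROWS'. ROWS is JSON, a list of rows, each a list of 3 entries, a list of its own where there are three numbers: the shift along the tool's x, y, z in m, then the turn, a rotation vector about the tool's x, y, z in rad, then the finger opening in m, from 0 to 0.0918. In form: [[[tx, ty, tz], [wx, wy, wz], fingers], ...]. A call has 1 to 10 rows; each row is the pose to reach, as a shift and turn from the pose commanded when the call began, along the tool's axes at that moment; what a row does not reach only later rows make up. A row lasts 1/12 s, in which the tool goes at most 41.7 mm and 7.16 degrees, less where a joint would pass 70% of its speed; a pose out of reach is approached as far as the arm can. A call with a gripper value outside its range is refused whole. The fingers move at their own pace and stop on an object; the grip force is fixed at half the most. Time passes only in rows, so rows that repeat a pose let the fingers close. It gives the time, the measured TCP pose, the force and the opening at its end, in the units of the state.
- get_obs(): the state, without advancing time (a new reading comes with each control period).
- capture(name): name is "scene" or "top" or "wrist"; returns a dict with "color" (420x560x3 uint8, red, green, blue), "mtx" (3x3 intrinsics, pixels), "rvec" (rotation vector, rad) and "tvec" (3), from world to camera coordinates, as OpenCV has them. Camera axes: x right, y down, z forward; pixel columns grow to the right and rows downward; lengths in mm; the calibration is good to about 2 mm. A picture is of the moment at which its call begins. There is no depth.
- close_job(): hands the job in, once; it reports no verdict.
The state is a dict: "time": time; "joint_positions": joint angles; "dq": joint speeds; "tau": joint torques, N m; "tool_pos": TCP position; "tcp_rot": TCP orientation; "contact_force": force on the tool from outside, world axes, zero at the start; "moment": the same for the moment, N m; "grip_width": finger opening in mm.
Only numpy, scipy, OpenCV 4.12 (cv2) and the standard library are available. Lean on these libraries where they do the work, as an engineer would, in place of code of your own. Each camera call takes 0.05 s, during which the arm holds its last target. There are 200 camera calls.

## Working session

There is one attempt and no reset: what is moved stays moved. The work goes in short steps, Python scripts to look and compute and a shell command to move; the robot and the scene stay as the last step left them, time stands still between calls to the robot, and variables do not carry over. Pictures are saved under pics/ and viewed, about 8 in all and at most 12, crops included, and the job is handed in when it is done.

```bash
mkdir -p pics; cat > h.py <<'E'
import numpy as np, cv2
from plant import get_obs, capture, close_job
def grab(n,f):
    c=capture(n); cv2.imwrite('pics/'+f,c['color'][:,:,::-1]); np.savez('pics/'+f+'.npz',**{k:np.array(c[k]) for k in c}); return c
def load(f): return dict(np.load('pics/'+f+'.npz'))
def ray(c,u,v):
    R=cv2.Rodrigues(np.array(c['rvec'],float))[0]; t=np.array(c['tvec'],float).ravel()
    p=cv2.undistortPoints(np.array([[[u,v]]],float),np.array(c['mtx'],float),None)[0,0]
    return -R.T@t, R.T@np.array([p[0],p[1],1.])
def onz(c,u,v,z):
    o,d=ray(c,u,v); return o+d*(z-o[2])/d[2]
def proj(c,P):
    return cv2.projectPoints(np.array(P,float).reshape(-1,1,3),np.array(c['rvec'],float),np.array(c['tvec'],float),np.array(c['mtx'],float),None)[0][:,0]
E
python3 - <<'E'
from h import *
a=grab('scene','s0.png');b=grab('top','t0.png')
print(get_obs())
for c in(a,b):print(c['mtx'],ray(c,280,210))
E
```

```text
{'time': 0.1, 'joint_positions': array([ 1.02801277e+00,  3.42645496e-01,  1.52489682e+00,  2.89917477e-05,
        1.27540353e+00, -1.46026615e-01]), 'dq': array([ 0.00190581, -0.00042416, -0.00190543, -0.000149  , -0.00118191,
        0.00052608]), 'tau': array([ 7.60205112e-04, -4.32005632e+01, -2.44692260e+01,  7.18242559e-02,
        5.25987719e-02, -7.71590885e-05]), 'tool_pos': array([202.80449302, 484.12342116, 404.12682875]), 'tcp_rot': array([-3.14025790e+00, -2.24330209e-04,  2.74482710e+00]), 'contact_force': array([-0.52122729, -1.34679258, -1.08803819]), 'moment': array([ 0.0327437 , -0.0201438 , -0.00469046]), 'grip_width': 91.73409125362366}
[[533.306527     0.         279.38134545]
 [  0.         533.306527   210.01567563]
 [  0.           0.           1.        ]] (array([1329.22279784,  648.50390363, 1116.00444263]), array([-0.56742249, -0.47629811, -0.67169425]))
[[394.06545875   0.         286.07181597]
 [  0.         394.06545875 214.27114427]
 [  0.           0.           1.        ]] (array([ 450.59303687,  -24.61407726, 1249.46560136]), array([ 0.08040256,  0.04008348, -0.99613434]))
```

View pics/s0.png

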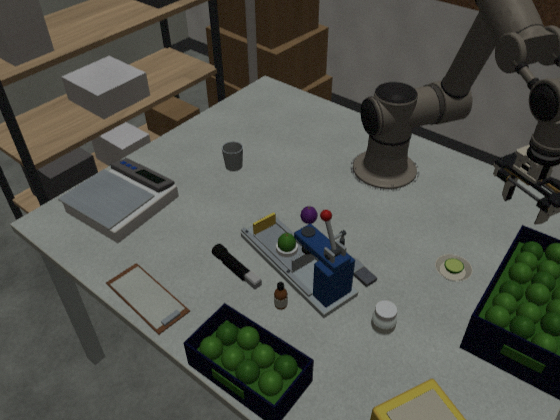

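View pics/t0.png

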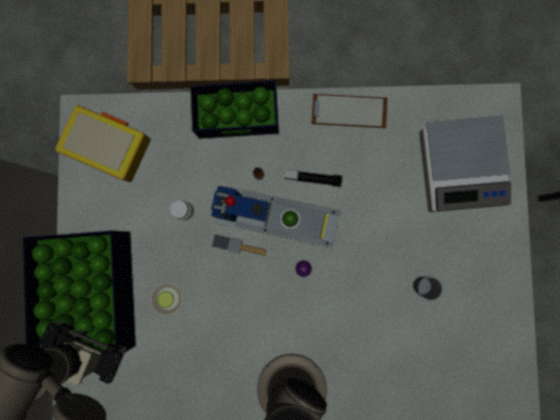

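Scene: tray with yellow end at (263,225), lime (287,242), red knob (326,215). Top: yellow end (325,226), lime (290,218), knob (231,201). Decoys are the limes in crates, the purple ball at (303,268) in top, and the half lime at (165,299). The yellow box at (103,143) is also not the tray. The lime in the tray's white ring is the one meant. Next I measure by colour and check with a close crop.

```bash
cat > m.py <<'E'
from h import *
def blobs(img,lo,hi,box):
    x0,y0,x1,y1=box; h=cv2.cvtColor(img[y0:y1,x0:x1],cv2.COLOR_RGB2HSV)
    m=cv2.inRange(h,np.array(lo),np.array(hi)); n,l,s,c=cv2.connectedComponentsWithStats(m)
    i=1+np.argmax(s[1:,4]); pts=np.argwhere(l==i)[:,::-1]+[x0,y0]
    return pts.astype(np.float32)
Y=((20,100,80),(35,255,255));G=((36,80,30),(80,255,255));B=((100,120,40),(125,255,255))
E
python3 - <<'E'
from m import *
t=load('t0.png');s=load('s0.png')
box=(200,170,350,255);bs=(220,190,380,310)
for n,c,b in(('top',t,box),('scene',s,bs)):
    im=c['color']
    for k,lohi in(('Y',Y),('G',G),('B',B),('R',((0,150,80),(8,255,255)))):
        p=blobs(im,*lohi,b); print(n,k,len(p),p.mean(0),cv2.minAreaRect(p))
o1,d1=0,0
def tri(u1,u2):
    a,d=ray(t,*u1);b,e=ray(s,*u2);k=np.linalg.lstsq(np.c_[d,-e],b-a,rcond=None)[0]
    P,Q=a+d*k[0],b+e*k[1];return (P+Q)/2,np.linalg.norm(P-Q)
R=((0,150,80),(8,255,255))
print('knob',tri(blobs(t['color'],*R,box).mean(0),blobs(s['color'],*R,bs).mean(0)))
print('lime',tri(blobs(t['color'],*G,box).mean(0),blobs(s['color'],*G,bs).mean(0)))
print('lime z56',onz(t,*blobs(t['color'],*G,box).mean(0),60))
py=blobs(t['color'],*Y,box);bx=cv2.boxPoints(cv2.minAreaRect(py));print('Y box',[onz(t,*q,70).round(0)for q in bx],onz(t,*py.mean(0),65))
pb=blobs(t['color'],*B,box);bx=cv2.boxPoints(cv2.minAreaRect(pb));print('B box z164',[onz(t,*q,164).round(0)for q in bx])
cr=cv2.resize(t['color'][160:270,195:355],None,fx=5,fy=5,interpolation=cv2.INTER_CUBIC)
cv2.imwrite('pics/c1.png',cv2.convertScaleAbs(cr[:,:,::-1],alpha=1.6))
E
```

```text
top Y 71 [324.05634 225.33803] ((324.0504150390625, 225.51063537597656), (2.8841466903686523, 23.742708206176758), 11.888657569885254)
top G 170 [289.7     218.35294] ((290.0, 218.0), (14.0, 14.0), 90.0)
top B 678 [243.5472  205.12242] ((240.6097412109375, 204.48782348632812), (53.360076904296875, 27.37847137451172), 12.094757080078125)
top R 47 [229.46808 200.53192] ((229.5, 200.5), (7.0, 7.0), 90.0)
scene Y 62 [263.7742  218.40323] ((263.5000305175781, 218.5000457763672), (2.2360680103302, 23.702320098876953), 63.43495178222656)
scene G 259 [286.25098 241.89575] ((286.2500305175781, 241.75003051757812), (16.970561981201172, 17.677669525146484), 45.0)
scene B 693 [322.60895 247.12122] ((323.29730224609375, 247.45777893066406), (63.32974624633789, 20.80779266357422), 39.52263259887695)
scene R 52 [325.73077 213.13461] ((325.5, 213.0), (6.0, 9.0), 90.0)
knob (array([556.10490804, 140.32208604, 271.17763415]), np.float64(1.8052534870028405))
lime (array([521.83176234,  -6.51473814,  53.33326551]), np.float64(2.245486101649635))
lime z56 [520.75005222  -5.73330143  60.        ]
Y box [array([463., -96.,  70.]), array([ 533., -112.,   70.]), array([ 531., -120.,   70.]), array([ 462., -104.,   70.])] [ 497.70802957 -108.55823981   65.        ]
B box z164 [array([535., 209., 164.]), array([610., 193., 164.]), array([576.,  47., 164.]), array([502.,  64., 164.])]
```

View pics/c1.png

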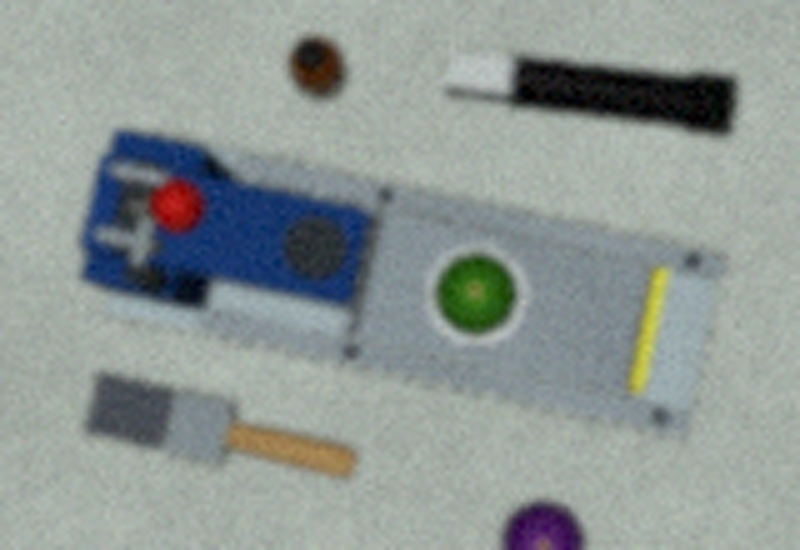

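Knob triangulates to 271 mm high (267 expected). The lime gives z≈53, and yellow→lime, yellow→knob and the box edges all give a yaw of 1.341. Press origin ≈ (542, 81) and the tray is 90 mm short (65–105 allowed). This all agrees, so I move behind the tray.

```bash
cat > go.py <<'E'
# usage: go.py pressx pressy tipz -> shift/turn in tool axes (m, rad)
import sys; from h import *
from scipy.spatial.transform import Rotation as Ro
o=get_obs(); px,py,tz=map(float,sys.argv[1:4]); th=1.341; u=np.array([np.cos(th),np.sin(th)]); v=np.array([-u[1],u[0]])
O=np.array([542.2,80.9]); T=np.r_[O+px*u+py*v,tz+178]
R=Ro.from_euler('xyz',o['tcp_rot']); W=Ro.from_euler('xyz',[np.pi,0,th]); d=o['tool_pos'][:2]-O
print('t',o['time'],'press xy',(d@u).round(1),(d@v).round(1),'tip',(o['tool_pos'][2]-178).round(1),'F',o['contact_force'].round(1),'grip',round(o['grip_width'],1))
print('shift',(R.inv().apply(T-o['tool_pos'])/1e3).round(4),'turn',(R.inv()*W).as_rotvec().round(3),'q',o['joint_positions'].round(2))
E
python3 -m pendant '[[[-0.015,-0.014,0],[0,0,0.05],0],[[-0.04,-0.038,0],[0,0,0.12],0],[[-0.068,-0.063,0],[0,0,0.2],0],[[-0.096,-0.09,0],[0,0,0.28],0],[[-0.124,-0.116,0],[0,0,0.36],0],[[-0.152,-0.142,0],[0,0,0.44],0],[[-0.18,-0.168,0],[0,0,0.52],0],[[-0.208,-0.194,0],[0,0,0.6],0],[[-0.234,-0.218,0],[0,0,0.66],0],[[-0.254,-0.236,0],[0,0,0.7],0]]'
python3 go.py -240 0 130
```

```text
time: 0.93
tool_pos: [346.3, 166.1, 404.6]
tcp_rot: [-3.141, 0.0, 2.041]
contact_force: [0.4, 0.6, -1.0]
grip_width: 29.5
t 0.9333 press xy 38.4 210.2 tip 226.6 F [ 0.4  0.6 -1. ] grip 29.5
shift [-0.3483 -0.0185  0.0968] turn [-0.   0.   0.7] q [ 0.25  0.08  1.87 -0.    1.19 -0.22]
```

```bash
python3 -m pendant '[[[-0.02,0,0],[0,0,0.08],0],[[-0.06,-0.002,0.01],[0,0,0.16],0],[[-0.1,-0.004,0.02],[0,0,0.24],0],[[-0.14,-0.006,0.03],[0,0,0.32],0],[[-0.18,-0.009,0.045],[0,0,0.4],0],[[-0.22,-0.012,0.06],[0,0,0.48],0],[[-0.26,-0.014,0.075],[0,0,0.56],0],[[-0.295,-0.016,0.085],[0,0,0.62],0],[[-0.325,-0.018,0.092],[0,0,0.67],0],[[-0.348,-0.0185,0.097],[0,0,0.7],0]]'
python3 go.py -240 0 48
```

```text
time: 1.77
tool_pos: [488.7, -152.3, 306.3]
tcp_rot: [-3.14, -0.0, 1.34]
contact_force: [0.8, 0.2, -0.5]
grip_width: 0.5
t 1.7667 press xy -239.3 -1.0 tip 128.3 F [ 0.8  0.2 -0.5] grip 0.5
shift [-0.0007 -0.0009  0.0803] turn [-0.002 -0.    -0.001] q [-0.45  0.42  1.7  -0.    1.02 -0.22]
```

```bash
python3 -m pendant '[[[0,-0.001,0.015],[0,0,0],0],[[0,-0.001,0.035],[0,0,0],0],[[0,-0.001,0.055],[0,0,0],0],[[0,-0.001,0.07],[0,0,0],0],[[0,-0.001,0.08],[0,0,0],0],[[0,-0.001,0.08],[0,0,0],0],[[0,-0.001,0.08],[0,0,0],0]]'
python3 go.py -209 0 48; python3 -c "
from h import *
c=grab('wrist','w0.png');s=grab('scene','s1.png')
a=c['color'];b=cv2.resize(s['color'][180:320,200:400],(600,420),interpolation=2)
b=cv2.convertScaleAbs(b,alpha=1.5)
cv2.imwrite('pics/v1.png',cv2.resize(np.hstack([cv2.resize(a,(400,300)),cv2.resize(b,(400,300))]),(800,300))[:,:,::-1])"
```

```text
time: 2.35
tool_pos: [487.4, -149.4, 227.6]
tcp_rot: [-3.141, -0.0, 1.345]
contact_force: [0.8, -0.9, 0.2]
grip_width: 0.2
t 2.35 press xy -236.7 0.9 tip 49.6 F [ 0.8 -0.9  0.2] grip 0.2
shift [0.0277 0.001  0.0016] turn [-0.001 -0.     0.004] q [-0.45  0.53  1.78  0.    0.83 -0.22]
```

View pics/v1.png

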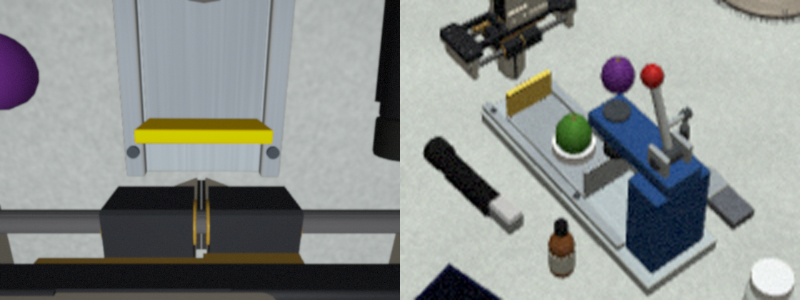

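Left (wrist): fingers centred on the yellow plate (204,131). Right (scene): the tray is untouched, with the fingers just behind the plate. I push.

```bash
python3 -m pendant '[[[0.006,0.001,0.001],[0,0,0],0],[[0.014,0.001,0.001],[0,0,0],0],[[0.02,0.001,0.001],[0,0,0],0],[[0.024,0.001,0.001],[0,0,0],0],[[0.028,0.001,0.001],[0,0,0],0],[[0.033,0.001,0.001],[0,0,0],0],[[0.039,0.001,0.001],[0,0,0],0],[[0.045,0.001,0.001],[0,0,0],0],[[0.051,0.001,0.001],[0,0,0],0],[[0.057,0.001,0.001],[0,0,0],0]]'
python3 go.py -119.5 0 48
python3 -m pendant '[[[0.006,0,0],[0,0,0],0],[[0.012,0,0],[0,0,0],0],[[0.018,0,0],[0,0,0],0],[[0.024,0,0],[0,0,0],0],[[0.029,0,0],[0,0,0],0],[[0.034,0,0],[0,0,0],0],[[0.038,0,0],[0,0,0],0],[[0.042,0,0],[0,0,0],0],[[0.045,0,0],[0,0,0],0],[[0.048,0,0],[0,0,0],0]]'
python3 go.py -119.5 0 48
```

```text
time: 3.28
tool_pos: [501.3, -93.8, 227.0]
tcp_rot: [3.141, 0.0, 1.345]
contact_force: [-1.8, -5.1, 3.4]
grip_width: 0.3
t 3.2833 press xy -179.4 -0.0 tip 49.0 F [-1.8 -5.1  3.4] grip 0.3
shift [0.0599 0.0002 0.0009] turn [0.001 0.    0.004] q [-0.34  0.53  1.78 -0.    0.82 -0.11]
time: 4.12
tool_pos: [512.0, -47.1, 227.0]
tcp_rot: [3.141, 0.0, 1.345]
contact_force: [-1.2, -5.8, 4.3]
grip_width: 0.2
t 4.1167 press xy -131.5 0.3 tip 49.0 F [-1.2 -5.8  4.3] grip 0.2
shift [0.012  0.0003 0.0009] turn [0.    0.    0.004] q [-0.24  0.54  1.77 -0.    0.83 -0.01]
```

```bash
python3 -m pendant '[[[0.003,0,0],[0,0,0],0],[[0.006,0,0],[0,0,0],0],[[0.008,0,0],[0,0,0],0],[[0.01,0,0],[0,0,0],0],[[0.0115,0,0],[0,0,0],0],[[0.0115,0,0],[0,0,0],0]]'
python3 go.py -119.5 0 48
python3 -m pendant '[[[0.001,0,0],[0,0,0],0],[[0.002,0,0],[0,0,0],0],[[0.003,0,0],[0,0,0],0],[[0.003,0,0],[0,0,0],0]]'
python3 go.py -119.5 0 48
```

```text
time: 4.62
tool_pos: [514.5, -35.8, 226.9]
tcp_rot: [3.141, -0.0, 1.345]
contact_force: [-0.2, -3.2, 3.2]
grip_width: 0.7
t 4.6167 press xy -119.9 0.4 tip 48.9 F [-0.2 -3.2  3.2] grip 0.7
shift [0.0004 0.0004 0.0009] turn [ 0.    -0.     0.004] q [-0.22  0.54  1.77  0.    0.83  0.01]
time: 4.95
tool_pos: [514.9, -34.5, 226.9]
tcp_rot: [-3.141, 0.003, 1.346]
contact_force: [-4.4, -14.2, 5.2]
grip_width: 0.5
t 4.95 press xy -118.6 0.3 tip 48.9 F [ -4.4 -14.2   5.2] grip 0.5
shift [-0.0009  0.0003  0.0009] turn [-0.     0.003  0.005] q [-0.21  0.54  1.77 -0.    0.83  0.01]
```

The force rose to 15 N within about 1.5 mm, so the tray has met the stop at the predicted place. I press slightly more, hold, then retreat and check.

```bash
python3 -m pendant '[[[0.001,0,0],[0,0,0],0],[[0.002,0,0],[0,0,0],0],[[0.002,0,0],[0,0,0],0],[[0.002,0,0],[0,0,0],0]]'
python3 -m pendant '[[[-0.004,0,0],[0,0,0],0],[[-0.012,0,0],[0,0,0],0],[[-0.024,0,0],[0,0,0],0],[[-0.036,0,0],[0,0,0],0],[[-0.044,0,0],[0,0,0],0],[[-0.048,0,0],[0,0,0],0],[[-0.048,0,0],[0,0,0],0]]'
python3 -c "
from m import *
s=grab('scene','s2.png');t=grab('top','t2.png');p=blobs(s['color'],*Y,(220,190,380,310));print(len(p),p.mean(0))
u=np.array([.2278,.9737]);P=onz(s,*p.mean(0),65);print(P,(P[:2]-[542.2,80.9])@u)
s0=load('s0.png');p=blobs(s0['color'],*Y,(220,190,380,310));P=onz(s0,*p.mean(0),65);print(P,(P[:2]-[542.2,80.9])@u)
cv2.imwrite('pics/v2.png',cv2.convertScaleAbs(cv2.resize(s['color'][180:320,220:400],(720,560),interpolation=2)[:,:,::-1],alpha=1.6))"
python3 go.py -167 0 258
```

```text
time: 5.28
tool_pos: [515.0, -34.0, 226.9]
tcp_rot: [-3.141, 0.006, 1.346]
contact_force: [-6.5, -24.5, 5.7]
grip_width: 0.5
time: 5.87
tool_pos: [504.6, -79.0, 226.7]
tcp_rot: [-3.141, -0.0, 1.343]
contact_force: [0.3, 0.8, -0.6]
grip_width: 0.3
65 [282.75385 235.70769]
[518.78545281 -22.94593364  65.        ] -106.448619435718
[ 498.63611934 -110.21057434   65.        ] -196.00821825194478
t 5.9667 press xy -163.4 0.2 tip 48.7 F [ 0.5  0.8 -0.3] grip 0.5
shift [-3.500e-03  2.000e-04 -2.093e-01] turn [-0.    -0.     0.003] q [-0.3   0.53  1.78  0.    0.82 -0.08]
```

View pics/v2.png

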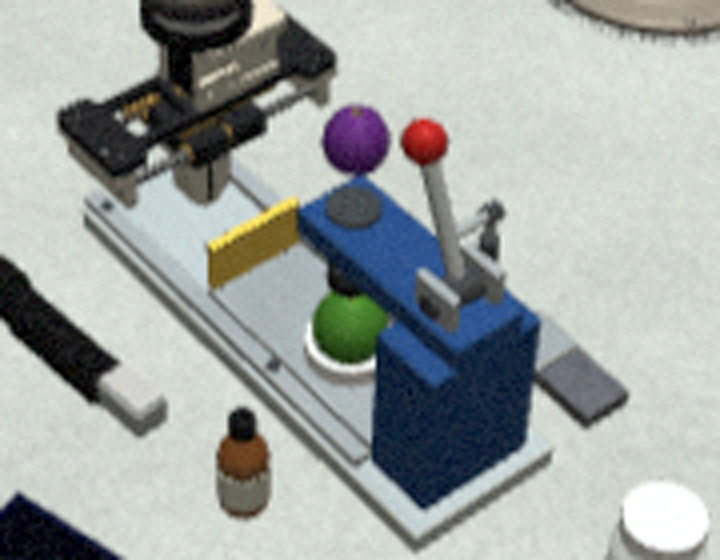

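The tray moved 89.6 mm. The plate's mid-line is at press x = -106, exactly home. The lime is under the pad (picture (350,325)) and the lever is open. Now up and over to the knob.

```bash
python3 -m pendant '[[[0,0,-0.015],[0,0,0],0],[[0,0,-0.04],[0,0,0],0],[[0,0,-0.07],[0,0,0],0],[[0,0,-0.1],[0,0,0],0],[[0,0,-0.13],[0,0,0],0],[[0,0,-0.16],[0,0,0],0],[[0,0,-0.185],[0,0,0],0],[[0,0,-0.2],[0,0,0],0],[[0,0,-0.205],[0,0,0],0],[[0,0,-0.205],[0,0,0],0]]'
python3 go.py 22 0 253
python3 -m pendant '[[[0.015,0,0],[0,0,0],0],[[0.04,0,0],[0,0,0],0],[[0.065,0,0],[0,0,0],0],[[0.09,0,0],[0,0,0],0],[[0.115,0,0],[0,0,0],0],[[0.14,0,0],[0,0,0],0],[[0.16,0,0],[0,0,0],0],[[0.172,0,0],[0,0,0],0],[[0.178,0,0],[0,0,0],0],[[0.178,0,0],[0,0,0],0]]'
python3 go.py 37 0 253
python3 -c "
from h import *
c=grab('wrist','w3.png');s=grab('scene','s3.png')
b=cv2.convertScaleAbs(cv2.resize(s['color'][150:290,220:400],(400,300),interpolation=2),alpha=1.5)
cv2.imwrite('pics/v3.png',np.hstack([cv2.resize(c['color'],(400,300)),b])[:,:,::-1])"
```

```text
time: 6.8
tool_pos: [504.9, -77.6, 432.7]
tcp_rot: [3.139, -0.0, 1.345]
contact_force: [0.6, -0.4, -1.5]
grip_width: 0.6
t 6.8 press xy -162.9 0.2 tip 254.7 F [ 0.6 -0.4 -1.5] grip 0.6
shift [0.1849 0.0011 0.0017] turn [ 0.002 -0.     0.004] q [-0.3   0.29  1.51  0.    1.33 -0.08]
time: 7.63
tool_pos: [544.7, 96.2, 430.6]
tcp_rot: [-3.14, 0.0, 1.346]
contact_force: [0.1, 0.3, -0.2]
grip_width: 0.2
t 7.6333 press xy 15.5 1.0 tip 252.6 F [ 0.1  0.3 -0.2] grip 0.2
shift [ 0.0215  0.0011 -0.0004] turn [-0.002  0.     0.005] q [0.04 0.38 1.4  0.   1.37 0.26]
```

View pics/v3.png

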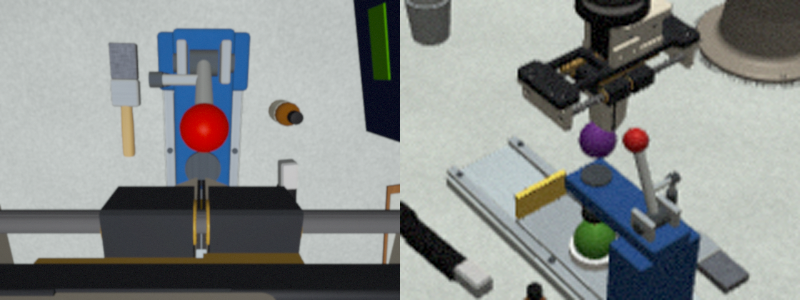

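Wrist view: knob (204,128) is straight ahead of the fingers (202). Pushing.

```bash
python3 -m pendant '[[[0.006,0.001,0],[0,0,0],0],[[0.013,0.001,0],[0,0,0],0],[[0.019,0.001,0],[0,0,0],0],[[0.025,0.001,0],[0,0,0],0],[[0.031,0.001,0],[0,0,0],0],[[0.038,0.001,0],[0,0,0],0],[[0.045,0.001,0],[0,0,0],0],[[0.052,0.001,0],[0,0,0],0],[[0.059,0.001,0],[0,0,0],0],[[0.066,0.001,0],[0,0,0],0]]'
python3 -m pendant '[[[0.006,0,0],[0,0,0],0],[[0.012,0,0],[0,0,0],0],[[0.018,0,0],[0,0,0],0],[[0.024,0,0],[0,0,0],0],[[0.03,0,0],[0,0,0],0],[[0.034,0,0],[0,0,0],0],[[0.036,0,0],[0,0,0],0],[[0.036,0,0],[0,0,0],0]]'
cat > lk.py <<'E'
from m import *
R=((0,150,80),(8,255,255))
def look(i):
    t=grab('top',f't{i}.png');s=grab('scene',f's{i}.png')
    p,q=blobs(t['color'],*R,(150,150,350,255)),blobs(s['color'],*R,(250,150,420,310));print(len(p),len(q))
    a,d=ray(t,*p.mean(0));b,e=ray(s,*q.mean(0));k=np.linalg.lstsq(np.c_[d,-e],b-a,rcond=None)[0];P=(a+d*k[0]+b+e*k[1])/2
    r=P[:2]-[542.2,80.9];print('knob press x',r@[.2278,.9737],'z',P[2],'gap',np.linalg.norm(a+d*k[0]-b-e*k[1]))
    P=onz(s,*blobs(s['color'],*Y,(220,190,380,310)).mean(0),65);print('plate x',(P[:2]-[542.2,80.9])@[.2278,.9737])
    cv2.imwrite(f'pics/v{i}.png',cv2.convertScaleAbs(cv2.resize(s['color'][180:330,220:420],(800,600),interpolation=2)[:,:,::-1],alpha=1.6))
E
python3 go.py 110 0 253; python3 -c "from lk import *;look(4)"
```

```text
time: 8.57
tool_pos: [560.6, 160.1, 431.9]
tcp_rot: [3.141, -0.0, 1.345]
contact_force: [-0.7, -1.7, 1.5]
grip_width: 0.5
time: 9.23
tool_pos: [568.5, 195.1, 431.6]
tcp_rot: [-3.141, -0.0, 1.345]
contact_force: [-0.1, -0.1, 1.3]
grip_width: 0.2
t 9.2333 press xy 117.2 0.4 tip 253.6 F [-0.1 -0.1  1.3] grip 0.2
shift [-0.0072  0.0003  0.0006] turn [-0.    -0.     0.004] q [0.2  0.47 1.25 0.   1.42 0.43]Traceback (most recent call last):
  File "<string>", line 1, in <module>
    from lk import *;look(4)
                     ~~~~^^^
  File "lk.py", line 5, in look
    p,q=blobs(t['color'],*R,(150,150,350,255)),blobs(s['color'],*R,(250,150,420,310));print(len(p),len(q))
        ~~~~~^^^^^^^^^^^^^^^^^^^^^^^^^^^^^^^^^
  File "m.py", line 5, in blobs
    i=1+np.argmax(s[1:,4]); pts=np.argwhere(l==i)[:,::-1]+[x0,y0]
        ~~~~~~~~~^^^^^^^^^
    return _wrapfunc(a, 'argmax', axis=axis, out=out, **kwds)
    return bound(*args, **kwds)
ValueError: attempt to get argmax of an empty sequence
```

The contact force is gone, so the lever has presumably snapped over. The arm hides the knob from the top camera, so I back off and look.

```bash
python3 -m pendant '[[[-0.01,0,0],[0,0,0],0],[[-0.03,0,-0.01],[0,0,0],0],[[-0.06,0,-0.03],[0,0,0],0],[[-0.09,0.01,-0.05],[0,0,0],0],[[-0.12,0.03,-0.06],[0,0,0],0],[[-0.15,0.05,-0.06],[0,0,0],0],[[-0.18,0.07,-0.06],[0,0,0],0],[[-0.205,0.08,-0.06],[0,0,0],0],[[-0.22,0.085,-0.06],[0,0,0],0],[[-0.22,0.085,-0.06],[0,0,0],0]]'
python3 -c "from lk import *;look(5)"
```

```text
time: 10.17
tool_pos: [601.9, -43.2, 491.3]
tcp_rot: [-3.141, 0.001, 1.34]
contact_force: [0.3, -0.3, 0.0]
grip_width: 0.6
49 69
knob press x 164.95111884303765 z 253.49170905603023 gap 1.1430608362546313
plate x -106.52283933828318
```

View pics/v5.png

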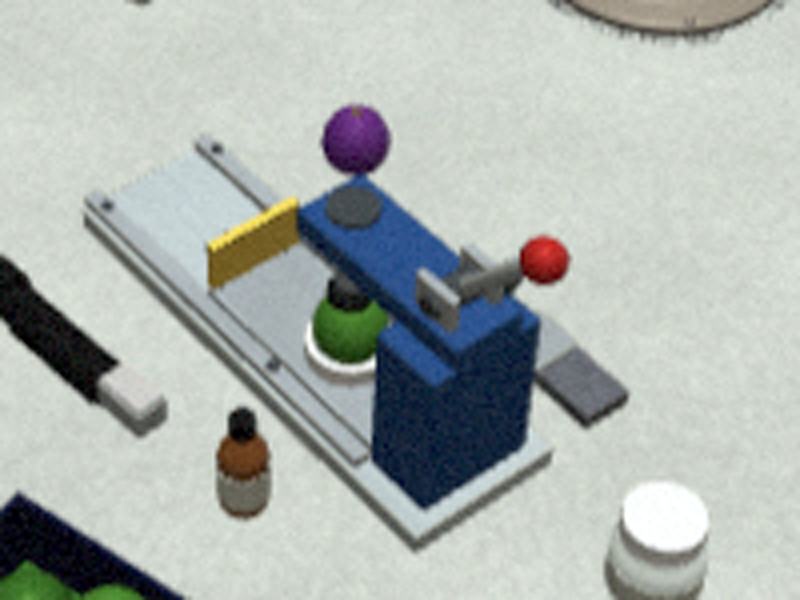

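The knob is at press x = 165, 253 mm high (locked: 164 / 251), the tray is still home, and the pad is down on the lime. The bystanders in view are unmoved and the arm is clear.

```bash
python3 -c "from plant import close_job;print(close_job())"
```

```text
the job is handed in; nothing more can be done
None
```

The tray is home against the stop, the lever is locked and the pad is down on the lime. I handed the job in at about 10 s on the robot's clock; no verdict came back.

- **Tray:** I pushed it 90 mm with closed fingertips until the stop resisted at about 25 N. Images put the yellow plate's mid-line at press x = -106 mm, where home puts it, both before and after the lever push.
- **Lever:** I pushed the knob past its dead point and it snapped over. The knob then measured x = 165 mm and 253 mm high, against 164 and 251 when locked.
- **Lime and surroundings:** The last picture shows the lime in its ring with the pad on it. The dropper, refractometer, brush and jar look unmoved. The cup and dish were outside that picture, and I did not check them separately. The arm was clear, reading near zero force.
- **Not measured:** The pad's clamping force could not be read directly; I inferred it from the locked lever and the pad touching the lime.
- **Failed check:** One look during the lever push failed because the arm hid the knob from the top camera. I repeated it after backing off, and it agreed.

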